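# Dock the specimen carrier and lock it with the collar lever

### The job

Lay the loose specimen carrier into the pocket of the docking fixture, clipped corner to the brass-filled corner, so that it lies flat and fully home, and let go of it. Then lock it in: lift the yellow lockout collar on the lever clear of the gate stop, push the lever all the way over towards the pocket, and let the collar drop fully down behind the stop. Leave the two vials, the canister and the petri dish as they stand.

Things in the scene. Friction and masses are not known exactly. Their poses are not given: they have to be found in the camera images.
- dock: The docking fixture, fixed: aluminium base plate 84 (x) x 210 (y) x 14 mm. Origin at the centre of its underside, z up, +y to the robot's left; it may be turned up to 0.2 rad. At +y the pocket, at -y the grey lever housing (50 x 72 mm, its dark gate plate 50 mm above the worktop), between them the keeper's guide (42 mm wide in x, top 38 mm high, ending 53 mm short of the pocket's centre).
- pocket_seat (a point): Centre of the pocket's floor, 14 mm above the worktop, 45 mm towards +y from the dock's origin; axes as the dock. The pocket is 63 (x) x 83 (y) mm inside; walls 7 mm high, 8 mm thick, upper inner edges bevelled (2 mm wide, 4 mm deep), with 28 mm wide finger gaps in the middle of both x walls. Its +x +y corner is filled by a brass block, to suit the carrier's clipped corner.
- carrier: Specimen carrier, loose, 0.13 to 0.25 kg: aluminium plate 60 (x) x 80 (y) x 9 mm, its +x +y corner clipped by 12 mm, four small specimens on it, and in the middle a black upright grip rib 12 mm thick (x), 46 mm long (y), top 33 mm above the underside. Origin at the centre of its underside, z up. It is 3 mm smaller than the pocket each way, and right when its axes lie as the dock's.
- carrier_foot (a point): Centre of the carrier's underside (same as its origin).
- keeper_tip (a point): Top of the tip of the steel keeper tongue (24 mm wide, 6 mm thick, underside 25 mm above the worktop), geared to the lever. Lever open: its tip is 6 mm clear of the pocket's -y edge. Locked: it has slid 16 mm towards +y and lies 8 mm over the seated carrier, 2 mm above its plate; a carrier that is not fully home blocks it.
- stop_top (a point): Middle of the top of the gate stop: two upright steel dovetail teeth, 8 mm wide along the dock's y and flaring to 14 mm at the top, 6.5 to 11.5 mm to either side in x, their tops 50 mm above the pivot and 76 mm above the worktop. The stem passes between them, the collar's sleeve only when lifted over them.
- lever_pivot (a point): Lever pivot in the dock: 60 mm towards -y from the dock's origin, 26 mm above the worktop; the hinge axis is the dock's x axis.
- gate_lever (a joint): Lever angle (rad) about the dock's x axis: 0 leaning 0.47 from upright towards the dock's -y (open), 0.47 upright, 0.94 leaning 0.47 towards +y, the pocket (locked). Stays where it is left; takes about 0.16 N m to turn. With the collar down it moves only between 0 and about 0.13, or, past the stop, between about 0.81 and 0.94.
- lever_knob_center (a point): Centre of the black ball knob, 32 mm diameter, 126 mm from the pivot on a 10 mm steel stem. Its z axis points along the stem away from the pivot, its x axis along the hinge.
- lockout_collar (a joint): How far the yellow collar is lifted along the stem (m): 0 down, 0.015 at its upper stop; it takes 0.010 to 0.011 to clear the gate stop. A spring presses it down with 3 N (down) to 5 N (up); it drops back when let go with the lever past the stop (above about 0.82).
- collar_ears (a point): On the stem's axis at the underside of the collar's finger ears, 78 mm from the pivot when down; z along the stem, x along the hinge, y along the ears. Below: a sleeve of 24 mm diameter, 38 mm long. Above: a plate 8 mm thick, 34 mm wide (x) in the middle, its ears 26 mm wide (x) reaching 30 mm to either side (y); on it a ring 34 mm in diameter, 8 mm high; the knob is 16 mm above that.
- vial_a: Glass sample vial with a black cap, standing, 23 mm diameter, 50 mm high; bystander. Origin at its underside.
- vial_b: Glass sample vial with a white cap, standing, 23 mm diameter, 50 mm high; bystander. Origin at its underside.
- canister: White screw canister with a black lid, standing, 42 mm diameter, 66 mm high; bystander. Origin at its underside.
- petri_dish: Closed petri dish lying flat, 62 mm diameter, 14 mm high; bystander. Origin at its underside.
There are look-alikes about, which are no part of the job. What is shaped like the carrier but green is not meant.

How it is judged:
On the way, in this order (a step that is already met when the one before it is completed fails the run):
1. the carrier lies flat and fully home in the pocket, let go, the lever still on the open side (distance between carrier_foot and pocket_seat below 0.004 m and angle between the z axis of carrier and the z axis of dock, either way round below 0.03 rad and angle between the x axis of carrier and the x axis of dock, either way round below 0.06 rad and contact force between the fingers and carrier below 0.1 N and value of joint gate_lever below 0.2 rad), for 0.2 s.
2. the collar is lifted clear of the gate stop while the lever is still on the open side (value of joint lockout_collar above 0.009 m and value of joint gate_lever below 0.47 rad), for 0.02 s.
At the end, for the whole second after the job is handed in: The carrier lies in the pocket (its underside's centre within 4 mm of the pocket floor's centre, flat within 0.03 rad, square within 0.06 rad) and at rest; the lever stands on the locked side, above 0.80 rad, and still, with the collar dropped to within 3 mm of fully down (distance between carrier_foot and pocket_seat below 0.004 m and angle between the z axis of carrier and the z axis of dock, either way round below 0.03 rad and angle between the x axis of carrier and the x axis of dock, either way round below 0.06 rad and value of joint gate_lever above 0.8 rad and value of joint lockout_collar below 0.003 m and velocity of joint gate_lever below 0.05 rad/s and linear speed of carrier below 0.02 m/s); the robot touches nothing.
It fails at once if a vial, the canister or the petri dish is tipped, or shifted by more than 3 cm (distance of any of vial_a, vial_b, canister, petri_dish from where it was at the start of the episode above 0.03 m or angle between any of vial_a, vial_b, canister, petri_dish's own z axis and vertical above 0.5 rad).
It also fails if it takes over 56 s, if anything falls off the work surface, if the arm or the gripper's body presses on something with over 40 N, if the wrist force passes 120 N, or if a joint passes its speed limit or range.

### The arm

A 6-joint arm with a two-finger parallel gripper is mounted at the origin on a cart in front of the work surface, level with it; the furniture and walls round the work are solid. World frame = base frame: x ahead of the robot, y to its left, z up, the work surface at z = 0. Lengths are in m, angles in rad, forces in N, time in s.
With the tool pointing down it reaches from about 0.35 to 0.95 m from the base axis. Payload 17.4 kg.
Tool frame: the origin (TCP) lies at the very end of the fingers, on their centre line; the grasp point (between the pads) lies 19 mm behind it; z points along the fingers, y is the line along which they close (so a half turn about z gives the same grasp; the last joint's range is limited). The gripper opens to 93 mm and grips with 3 to 60 N. Pads are 15 mm wide; open, the fingers measure 128 mm over their backs; the gripper's body (75 mm by 188 mm) begins 65 mm behind the grasp point.
Start: joints at [-1.187, 0.116, 1.442, -0, 1.584, -0.038], TCP at [0.276, -0.616, 0.219] pointing down, gripper open.
Joint ranges: [-2.83, 2.83], [-0.83, 2.19], [0.07, 2.5], [-1.14, 4.28], [0.01, 3], [-2.97, 2.97]. Speed limits (rad/s): [1.89, 1.89, 2.22, 3.14, 3.14, 3.14].

### API

Orientations are given as a 3x3 rotation matrix whose columns are the frame's x, y, z axes.
In Python, from cell import env gives the robot as it stands.
- The arm moves only by the tool carry_out, never from a script. Its argument "moves" is a list of rows, each an object with "slide": the shift along the world's x, y, z each as a share of 150 mm, from -1 to 1, a list of three; "turn": the turn about the world's z as a share of pi/4 rad, from -1 to 1. In form: [{"slide": [tx, ty, tz], "turn": turn}, ...]. A call has 1 to 20 rows; each row shifts and turns the commanded pose from where the row before left it; what a row does not reach is not made up. A row lasts 1/12 s, in which the tool goes at most 41.7 mm and 7.16 degrees, less where a joint would pass 70% of its speed; a pose out of reach is approached as far as the arm can. A call with a number of a shift or a turn outside -1 to 1 is refused whole. A call with a gripper value outside its range is refused whole. "gripper" is the opening, from -1 (shut) to 1 (fully open), set as the call begins (left out, the last holds). The fingers move at their own pace and stop on an object; "newtons" is the grip in N (left out, the last holds). Time passes only in rows, so rows that do not move let the fingers close. It gives the time, the measured TCP pose, the force, the opening and the grip force at its end, in the units of the state.
- env.get_obs(): the state, without advancing time (a new reading comes with each control period).
- env.camera(name): name is "side" or "top" or "wrist"; returns a dict with "pixels" (400x640x3 uint8, red, green, blue), "fov_y" (degrees; the focal length in pixels is half the picture's height over the tangent of half this angle, whatever the lens; pixels are square), "cx", "cy" (the principal point, pixels), "view" (4x4, takes a point from world to camera coordinates); the wrist camera has in their place "tool_from_camera" (4x4, takes a point from camera to tool coordinates, whose origin is the TCP and whose axes are the flange's). Camera axes: x right, y down, z forward; pixel columns grow to the right and rows downward; lengths in m; the calibration is good to about 2 mm. A picture is of the moment at which its call begins: read the wrist's pose just before it. There is no depth.
- env.job_done(): hands the job in; it is judged then, once.
The state is a dict: "t": time; "joint_positions": joint angles; "qd": joint speeds; "tau": joint torques, N m; "eef_pos": TCP position; "tool_rot": TCP orientation; "contact_force": force on the tool from outside, world axes, zero at the start; "ft_torque": the same for the moment, N m; "width": finger opening in m; "grip_force": force on a finger pad.
Only numpy, scipy, OpenCV 4.12 (cv2) and the standard library are available. Lean on these libraries where they do the work, as an engineer would, in place of code of your own. Each camera call takes 0.05 s, during which the arm holds its last target. There are 200 camera calls.

## Working session

There is one attempt and no reset: what is moved stays moved. The work goes in short steps, Python scripts to look and compute and a tool call to move; the robot and the scene stay as the last step left them, time stands still between calls to the robot, and variables do not carry over. Pictures are saved under pics/ and viewed, at most 10 in all, crops included, and the job is handed in when it is done.

Besides the shell and the picture viewer there is one more tool, called after "Request:" by a JSON object that holds its "fn" and its "kwargs". carry_out: Moves the arm, as the interface text tells. Its arguments: {"type":"object","properties":{"moves":{"type":"array"},"gripper":{"type":"number"},"newtons":{"type":"number"}},"required":["moves"]}

```bash
mkdir -p pics; ls; python3 - <<'E'
from cell import env
import cv2,numpy as np,pickle
o=env.get_obs();print(o)
d={}
for n in("top","side"):
    c=env.camera(n);d[n]=c;cv2.imwrite(f"pics/{n}0.png",c["pixels"][:,:,::-1]);print(n,c["fov_y"],c["cx"],c["cy"],np.round(c["view"],4).tolist())
pickle.dump(d,open("c0.pkl","wb"))
E
```

```text
pics
{'t': 0.0, 'joint_positions': array([-1.18683485e+00,  1.16482974e-01,  1.44225330e+00, -5.90938232e-06,
        1.58404768e+00, -3.78054017e-02]), 'qd': array([-1.20878628e-04,  1.52478471e-03, -3.52680328e-05,  1.93432540e-03,
        5.15333402e-04, -2.80430356e-04]), 'tau': array([-3.03703113e-03, -7.21280122e+01, -6.22612023e+01,  7.77929253e-02,
        2.38217547e-02, -1.48250219e-04]), 'eef_pos': array([ 0.27623298, -0.61565369,  0.21791466]), 'tool_rot': array([[ 9.12367091e-01,  4.09372798e-01, -4.51735362e-04],
       [ 4.09373045e-01, -9.12366426e-01,  1.10234558e-03],
       [ 3.91221172e-05, -1.19067211e-03, -9.99999290e-01]]), 'contact_force': array([-0.03413396, -0.58813736, -0.74535617]), 'ft_torque': array([0.02544355, 0.0146431 , 0.00501545]), 'grip_force': 0.0, 'width': 0.09322510798361333}
top 57.160719648186145 313.10832842505675 202.67926973973064 [[0.0052, -1.0, 0.0027, 0.1698], [-0.9792, -0.0057, -0.203, 0.5453], [0.203, -0.0016, -0.9792, 0.8562], [0.0, 0.0, 0.0, 1.0]]
side 51.099108146293716 320.5117856381362 205.51249794173674 [[-0.892, -0.452, 0.0003, 0.5604], [-0.2141, 0.4219, -0.881, 0.1303], [0.3981, -0.7859, -0.4731, 0.902], [0.0, 0.0, 0.0, 1.0]]
```

View pics/top0.png

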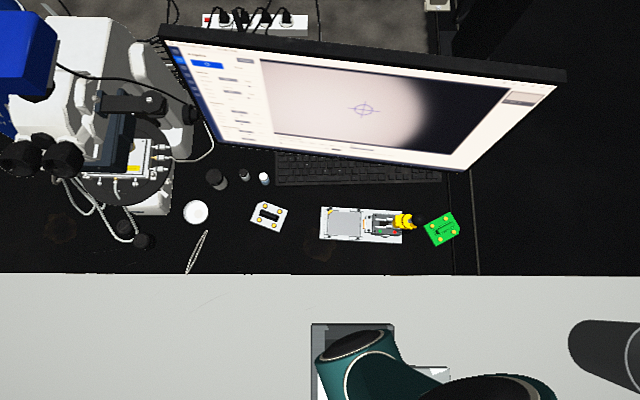

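View pics/side0.png

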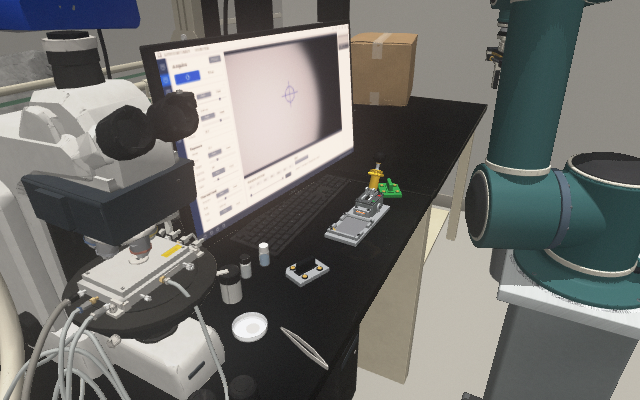

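Candidates for the carrier: the aluminium plate with black rib at top (268,215), and the green one at (442,228), which is a look-alike. The bare metal plate at (362,225) is the dock, with the lever at about (405,222). The silver box at (115,165) belongs to the microscope. I choose (268,215) and check it in a close crop.

```bash
cat > h.py <<'E'
import numpy as np,cv2
def K(c):
    f=c["pixels"].shape[0]/2/np.tan(np.radians(c["fov_y"])/2); return f
def ray(c,uv,z,V=None):
    V=c["view"] if V is None else V; f=K(c)
    d=V[:3,:3].T@np.array([(uv[0]-c["cx"])/f,(uv[1]-c["cy"])/f,1]); o=-V[:3,:3].T@V[:3,3]
    return o+d*(z-o[2])/d[2]
def proj(c,p,V=None):
    V=c["view"] if V is None else V; q=np.atleast_2d(p)@V[:3,:3].T+V[:3,3]; f=K(c)
    return np.c_[q[:,0]/q[:,2]*f+c["cx"],q[:,1]/q[:,2]*f+c["cy"]]
def wview(c,o):
    T=np.eye(4);T[:3,:3]=o["tool_rot"];T[:3,3]=o["eef_pos"]; return np.linalg.inv(T@c["tool_from_camera"])
def Rz(a): return np.array([[np.cos(a),-np.sin(a),0],[np.sin(a),np.cos(a),0],[0,0,1]])
E
python3 - <<'E'
import pickle,cv2,numpy as np
from h import *
d=pickle.load(open("c0.pkl","rb"));c=d["top"]
for n,uv,z in[("carrier",(268,215),.009),("petri",(196,212),.01),("canister",(217,180),.06),("vialA",(244,175),.05),("vialB",(264,178),.05),("dock TL",(322,207),.014),("dock BL",(320,241),.014),("dockBR",(403,244),.014),("green",(442,228),.009),("edge",(300,273),0),("kbd",(277,185),0.01),("kbd2",(440,182),.01)]: print(n,np.round(ray(c,uv,z),3))
p=c["pixels"][190:255,240:425,::-1];cv2.imwrite("pics/crop1.png",cv2.resize(p,None,fx=4.3,fy=4.3,interpolation=cv2.INTER_CUBIC))
E
```

```text
carrier [0.521 0.29  0.009]
petri [0.527 0.477 0.01 ]
canister [0.6   0.414 0.06 ]
vialA [0.616 0.349 0.05 ]
vialB [0.609 0.298 0.05 ]
dock TL [0.542 0.15  0.014]
dock BL [0.453 0.155 0.014]
dockBR [ 0.447 -0.056  0.014]
green [ 0.489 -0.16   0.009]
edge [0.373 0.205 0.   ]
kbd [0.601 0.268 0.01 ]
kbd2 [ 0.612 -0.163  0.01 ]
```

View pics/crop1.png

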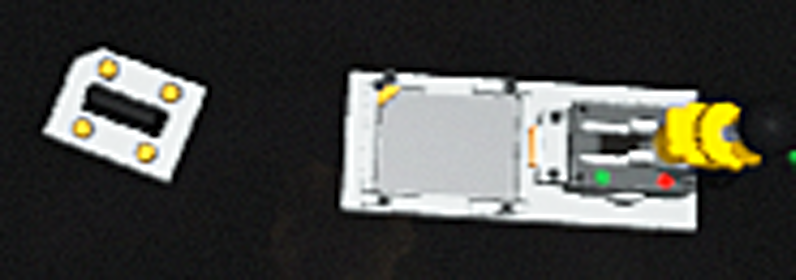

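The crop confirms it: the carrier is at (125,115) with its clipped corner at (88,52), the +x+y end. The dock's brass corner is at (388,92), also +x+y. Their yaws are roughly -0.36 and -0.05.

Request:
{"fn": "carry_out", "kwargs": {"moves": [{"slide": [0.065,0.22,0.03],"turn": 0.05},{"slide": [0.065,0.22,0.03],"turn": 0.05},{"slide": [0.065,0.22,0.03],"turn": 0.05},{"slide": [0.065,0.22,0.03],"turn": 0.05},{"slide": [0.065,0.22,0.03],"turn": 0.05},{"slide": [0.065,0.22,0.03],"turn": 0.05},{"slide": [0.065,0.22,0.03],"turn": 0.05},{"slide": [0.065,0.22,0.03],"turn": 0.05},{"slide": [0.065,0.22,0.03],"turn": 0.05},{"slide": [0.065,0.22,0.03],"turn": 0.05},{"slide": [0.065,0.22,0.03],"turn": 0.05},{"slide": [0.065,0.22,0.03],"turn": 0.05},{"slide": [0.065,0.22,0.03],"turn": 0.05},{"slide": [0.065,0.22,0.03],"turn": 0.05},{"slide": [0.065,0.22,0.03],"turn": 0.05},{"slide": [0.065,0.22,0.03],"turn": 0.05},{"slide": [0.065,0.22,0.03],"turn": 0.05},{"slide": [0.065,0.22,0.03],"turn": 0.05},{"slide": [0.065,0.22,0.03],"turn": 0.05},{"slide": [0.065,0.22,0.03],"turn": 0.05}], "gripper": 1, "newtons": 20}}

```text
t: 1.77
eef_pos: [0.4713, 0.046, 0.3087]
tool_rot: [[0.354, 0.935, 0.0], [0.935, -0.354, -0.0], [-0.0, 0.0, -1.0]]
contact_force: [-0.4, -0.5, 0.4]
width: 0.093
grip_force: 0.0
```

```bash
cat > snap.py <<'E'
import sys,pickle,cv2,numpy as np
from cell import env
from h import *
n=sys.argv[1]; o=env.get_obs(); c=env.camera("wrist"); pickle.dump((o,c),open(n+".pkl","wb"))
cv2.imwrite(f"pics/{n}.png",c["pixels"][:,:,::-1])
print(o["t"],o["eef_pos"].round(4),np.arctan2(o["tool_rot"][1,1],o["tool_rot"][0,1]),o["joint_positions"].round(2),c["fov_y"],c["tool_from_camera"].round(3).tolist())
E
python3 snap.py w1
```

```text
1.7667 [0.4713 0.046  0.3087] -0.3615144860646634 [ 0.04 -0.34  1.71 -0.    1.76  0.4 ] 64.67348415388587 [[-0.0, -0.969, -0.245, 0.068], [1.0, -0.0, -0.0, -0.0], [0.0, -0.245, 0.969, -0.165], [0.0, 0.0, 0.0, 1.0]]
```

View pics/w1.png

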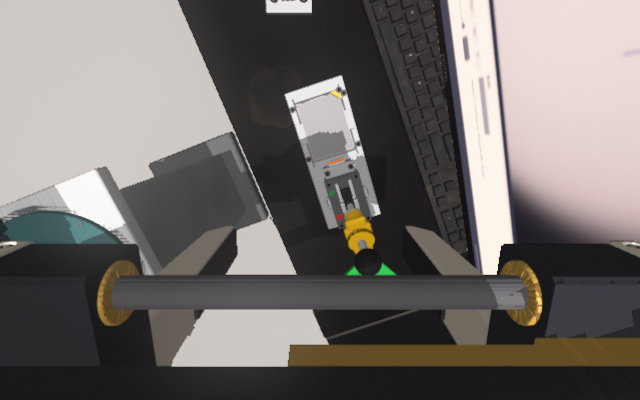

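The dock is at (285-380, 76-229), with brass at (337,94), the collar at (358,232) and the knob at (368,262). The carrier is at the top edge (290,0), so I move over it for a closer look.

Request:
{"fn": "carry_out", "kwargs": {"moves": [{"slide": [0.02,0.16,-0.1],"turn": 0},{"slide": [0.02,0.16,-0.1],"turn": 0},{"slide": [0.02,0.16,-0.1],"turn": 0},{"slide": [0.02,0.16,-0.1],"turn": 0},{"slide": [0.02,0.16,-0.1],"turn": 0},{"slide": [0.02,0.16,-0.1],"turn": 0},{"slide": [0,0,0],"turn": 0},{"slide": [0,0,0],"turn": 0}]}}

```text
t: 2.48
eef_pos: [0.4889, 0.1888, 0.2175]
tool_rot: [[0.354, 0.935, -0.002], [0.935, -0.354, -0.001], [-0.001, -0.002, -1.0]]
contact_force: [-0.2, 0.1, 0.4]
width: 0.0929
grip_force: 0.0
```

```bash
python3 snap.py w2
```

```text
2.4833 [0.4889 0.1888 0.2175] -0.36181624568739473 [ 0.32 -0.21  1.76 -0.    1.6   0.68] 64.67348415388587 [[-0.0, -0.969, -0.245, 0.068], [1.0, -0.0, -0.0, -0.0], [0.0, -0.245, 0.969, -0.165], [0.0, 0.0, 0.0, 1.0]]
```

View pics/w2.png

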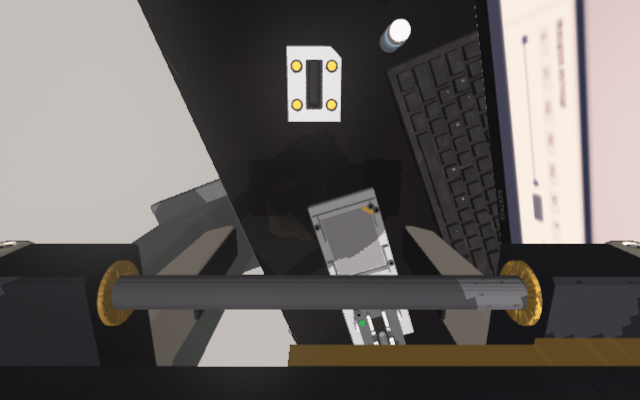

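```bash
cat > fit.py <<'E'
import pickle,cv2,numpy as np
from h import *
from scipy.optimize import least_squares
def box(hx,y0,y1,z0,z1): return [[sx*hx,y,z] for sx in(-1,1) for y in(y0,y1) for z in(z0,z1)]
def clip(z): return [[-.03,-.04,z],[.03,-.04,z],[.03,.028,z],[.018,.04,z],[-.03,.04,z]]
CAR=clip(0)+clip(.009); DOCK=box(.042,-.105,.105,0,.014)+box(.0395,-.0045,.0945,.014,.021)
def contour(c,seed,thr):
    g=cv2.cvtColor(c["pixels"],cv2.COLOR_RGB2GRAY); m=((g>thr)).astype(np.uint8)
    m=cv2.morphologyEx(m,cv2.MORPH_CLOSE,np.ones((5,5)))
    n,l=cv2.connectedComponents(m); m=(l==l[seed[1],seed[0]]).astype(np.uint8)
    k=max(cv2.findContours(m,cv2.RETR_EXTERNAL,cv2.CHAIN_APPROX_NONE)[0],key=len)[:,0].astype(float)
    return k
def fit(obs,body,x0,seed,thr,keep):
    cs=[(c,wview(c,o),contour(c,s,thr)) for (o,c),s in zip(obs,seed)]
    def res(x,sel=None,full=False):
        P=np.array(body)@Rz(x[2]).T+[x[0],x[1],0]; r=[]
        for i,(c,V,k) in enumerate(cs):
            h=cv2.convexHull(proj(c,P,V).astype(np.float32))
            r+=[cv2.pointPolygonTest(h,(float(u),float(v)),True) for u,v in k[sel[i]]]
        return np.array(r)-.3
    for it in range(3):
        sel=[]
        for c,V,k in cs:
            w=np.array([ray(c,p,.012,V) for p in k]); q=(w-[x0[0],x0[1],0])@Rz(x0[2]); sel.append(keep(q))
        s=least_squares(res,x0,args=(sel,),loss="soft_l1",f_scale=.7,x_scale=[.001,.001,.01],diff_step=1e-4); x0=s.x
    r=res(x0,sel); print(len(r),"rms px",np.sqrt(np.mean(r**2)).round(2),"med",np.median(abs(r)).round(2)); return x0
if __name__=="__main__":
    w1=pickle.load(open("w1.pkl","rb"));w2=pickle.load(open("w2.pkl","rb"))
    for t in(50,80,110):
        print(t,"car",fit([w2],CAR,[.521,.29,-.36],[(300,85)],t,lambda q:q[:,0]<1).round(4))
        print(t,"dock",fit([w1],DOCK,[.494,.05,-.05],[(300,108)],t,lambda q:(q[:,1]>-.06)&(abs(q[:,0])<.06)&(q[:,1]<.13)).round(4))
E
python3 fit.py
```

```text
250 rms px 0.61 med 0.5
50 car [ 0.519   0.2879 -0.3656]
309 rms px 2.82 med 0.34
50 dock [ 0.4959  0.0508 -0.0523]
247 rms px 0.48 med 0.45
80 car [ 0.5189  0.2879 -0.3674]
395 rms px 10.2 med 0.37
80 dock [ 0.496   0.0498 -0.0551]
246 rms px 0.3 med 0.09
110 car [ 0.5189  0.2874 -0.3612]
350 rms px 7.05 med 0.52
110 dock [ 0.4963  0.0495 -0.0524]
```

Request:
{"fn": "carry_out", "kwargs": {"moves": [{"slide": [0.067,0.22,0],"turn": 0},{"slide": [0.067,0.22,0],"turn": 0},{"slide": [0.067,0.22,0],"turn": 0},{"slide": [0,0,-0.2],"turn": 0},{"slide": [0,0,-0.2],"turn": 0},{"slide": [0,0,-0.2],"turn": 0},{"slide": [0,0,-0.2],"turn": 0},{"slide": [0,0,-0.2],"turn": 0},{"slide": [0,0,-0.2],"turn": 0},{"slide": [0,0,-0.05],"turn": 0},{"slide": [0,0,-0.05],"turn": 0},{"slide": [0,0,-0.05],"turn": 0},{"slide": [0,0,0],"turn": 0},{"slide": [0,0,0],"turn": 0},{"slide": [0,0,0],"turn": 0}]}}

```text
t: 3.78
eef_pos: [0.5202, 0.2874, 0.0176]
tool_rot: [[0.356, 0.935, 0.002], [0.935, -0.356, 0.001], [0.001, 0.001, -1.0]]
contact_force: [-0.8, 0.8, 0.6]
width: 0.0927
grip_force: 0.0
```

Request:
{"fn": "carry_out", "kwargs": {"moves": [{"slide": [0,0,-0.025],"turn": 0},{"slide": [0,0,0],"turn": 0},{"slide": [0,0,0],"turn": 0}]}}

```text
t: 4.03
eef_pos: [0.5195, 0.2872, 0.0125]
tool_rot: [[0.356, 0.935, 0.0], [0.935, -0.356, 0.0], [0.0, 0.0, -1.0]]
contact_force: [-1.4, -0.5, 1.2]
width: 0.0931
grip_force: 0.0
```

Request:
{"fn": "carry_out", "kwargs": {"moves": [{"slide": [0,0,0],"turn": 0},{"slide": [0,0,0],"turn": 0},{"slide": [0,0,0],"turn": 0},{"slide": [0,0,0],"turn": 0},{"slide": [0,0,0],"turn": 0},{"slide": [0,0,0],"turn": 0},{"slide": [0,0,0],"turn": 0},{"slide": [0,0,0],"turn": 0},{"slide": [0,0,0],"turn": 0},{"slide": [0,0,0],"turn": 0}], "gripper": -1, "newtons": 25}}

```text
t: 4.87
eef_pos: [0.5195, 0.2871, 0.0124]
tool_rot: [[0.356, 0.935, -0.0], [0.935, -0.356, -0.0], [-0.0, -0.0, -1.0]]
contact_force: [0.3, 0.5, -0.7]
width: 0.0312
grip_force: 0.0
```

Request:
{"fn": "carry_out", "kwargs": {"moves": [{"slide": [0,0,0],"turn": 0},{"slide": [0,0,0],"turn": 0},{"slide": [0,0,0],"turn": 0},{"slide": [0,0,0],"turn": 0},{"slide": [0,0,0],"turn": 0}]}}

```text
t: 5.28
eef_pos: [0.5195, 0.2871, 0.0124]
tool_rot: [[0.356, 0.935, 0.0], [0.935, -0.356, 0.0], [0.0, 0.0, -1.0]]
contact_force: [-0.3, 0.7, -0.5]
width: 0.0117
grip_force: 25.0
```

Request:
{"fn": "carry_out", "kwargs": {"moves": [{"slide": [0,0,0.1],"turn": 0},{"slide": [0,0,0.2],"turn": 0},{"slide": [0,0,0.2],"turn": 0},{"slide": [0,0,0.2],"turn": 0},{"slide": [0,0,0.2],"turn": 0},{"slide": [0,0,0.2],"turn": 0},{"slide": [0,0,0.1],"turn": 0},{"slide": [-0.02,-0.214,0.05],"turn": 0.05},{"slide": [-0.02,-0.214,0.05],"turn": 0.05},{"slide": [-0.02,-0.214,0.05],"turn": 0.05},{"slide": [-0.02,-0.214,0.05],"turn": 0.05},{"slide": [-0.02,-0.214,0.05],"turn": 0.05},{"slide": [-0.02,-0.214,0.05],"turn": 0.05},{"slide": [-0.02,-0.214,0.05],"turn": 0.05},{"slide": [-0.02,-0.214,0.05],"turn": 0.05},{"slide": [0,0,0],"turn": 0},{"slide": [0,0,0],"turn": 0},{"slide": [0,0,0],"turn": 0}]}}

```text
t: 6.78
eef_pos: [0.4954, 0.0305, 0.2516]
tool_rot: [[0.05, 0.999, -0.001], [0.999, -0.05, 0.0], [0.0, -0.001, -1.0]]
contact_force: [-0.2, -0.1, -2.0]
width: 0.0117
grip_force: 25.0
```

```bash
python3 snap.py w3
```

```text
6.7833 [0.4954 0.0305 0.2516] -0.05045234539625804 [ 0.01 -0.28  1.76  0.    1.66  0.06] 64.67348415388587 [[-0.0, -0.969, -0.245, 0.068], [1.0, -0.0, -0.0, -0.0], [0.0, -0.245, 0.969, -0.165], [0.0, 0.0, 0.0, 1.0]]
```

View pics/w3.png

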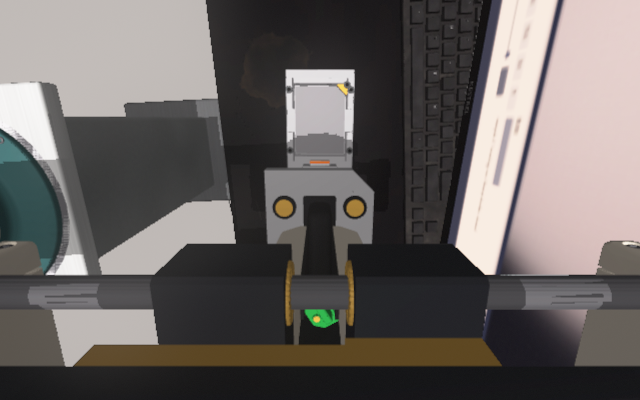

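```bash
python3 - <<'E'
from fit import *
w1=pickle.load(open("w1.pkl","rb"));w3=pickle.load(open("w3.pkl","rb"))
k3=lambda q:(q[:,1]>-.0)&(abs(q[:,0])<.055)&(q[:,1]<.12)
for t in(50,80,110):
    print(t,fit([w3],DOCK,[.496,.05,-.053],[(290,100)],t,k3).round(4), fit([w1,w3],DOCK,[.496,.05,-.053],[(300,108),(290,100)],t,k3).round(4))
# in-hand carrier
o,c=w3;V=wview(c,o)
for uv in[(265,170),(348,169),(373,190),(265,235)]: print(uv,((ray(c,uv,.248,V)-o["eef_pos"])@o["tool_rot"]).round(4))
E
```

```text
258 rms px 1.96 med 0.18
483 rms px 2.29 med 0.36
50 [ 0.4958  0.0495 -0.0537] [ 0.4958  0.0499 -0.0539]
244 rms px 0.27 med 0.15
445 rms px 0.3 med 0.21
80 [ 0.4961  0.0494 -0.052 ] [ 0.4962  0.0496 -0.0512]
265 rms px 2.29 med 0.28
465 rms px 1.75 med 0.29
110 [ 0.496   0.0495 -0.0545] [ 0.4962  0.0495 -0.0527]
(265, 170) [ 0.0402 -0.0294  0.0036]
(348, 169) [0.0408 0.0154 0.0036]
(373, 190) [0.0292 0.0293 0.0036]
(265, 235) [ 0.0029 -0.031   0.0036]
```

Request:
{"fn": "carry_out", "kwargs": {"moves": [{"slide": [0.01,0.21,0],"turn": -0.003},{"slide": [0.01,0.21,0],"turn": 0},{"slide": [0,0,-0.2],"turn": 0},{"slide": [0,0,-0.2],"turn": 0},{"slide": [0,0,-0.2],"turn": 0},{"slide": [0,0,-0.2],"turn": 0},{"slide": [0,0,-0.2],"turn": 0},{"slide": [0,0,-0.2],"turn": 0},{"slide": [0,0,-0.1],"turn": 0},{"slide": [0,0,0],"turn": 0},{"slide": [0,0,0],"turn": 0},{"slide": [0,0,0],"turn": 0},{"slide": [0,0,0],"turn": 0},{"slide": [0,0,0],"turn": 0}]}}

```text
t: 8.0
eef_pos: [0.4991, 0.0936, 0.0587]
tool_rot: [[0.052, 0.999, 0.002], [0.999, -0.052, 0.0], [0.0, 0.002, -1.0]]
contact_force: [0.1, -0.7, -2.0]
width: 0.0118
grip_force: 25.0
```

Request:
{"fn": "carry_out", "kwargs": {"moves": [{"slide": [-0.004,0.003,-0.04],"turn": 0},{"slide": [0,0,-0.04],"turn": 0},{"slide": [0,0,-0.04],"turn": 0},{"slide": [0,0,-0.04],"turn": 0},{"slide": [0,0,-0.02],"turn": 0},{"slide": [0,0,-0.02],"turn": 0},{"slide": [0,0,0],"turn": 0},{"slide": [0,0,0],"turn": 0},{"slide": [0,0,0],"turn": 0}]}}

```text
t: 8.75
eef_pos: [0.498, 0.0938, 0.0276]
tool_rot: [[0.052, 0.999, 0.0], [0.999, -0.052, 0.0], [0.0, 0.0, -1.0]]
contact_force: [-0.7, -0.2, -1.9]
width: 0.0118
grip_force: 25.0
```

Request:
{"fn": "carry_out", "kwargs": {"moves": [{"slide": [0,0,-0.008],"turn": 0},{"slide": [0,0,0],"turn": 0},{"slide": [0,0,0],"turn": 0},{"slide": [0,0,0],"turn": 0}]}}

```text
t: 9.08
eef_pos: [0.498, 0.0938, 0.0264]
tool_rot: [[0.052, 0.999, 0.0], [0.999, -0.052, 0.0], [0.0, 0.0, -1.0]]
contact_force: [0.0, 0.2, -1.0]
width: 0.0118
grip_force: 25.0
```

Request:
{"fn": "carry_out", "kwargs": {"moves": [{"slide": [0,0,0],"turn": 0},{"slide": [0,0,0],"turn": 0},{"slide": [0,0,0],"turn": 0},{"slide": [0,0,0],"turn": 0},{"slide": [0,0,0],"turn": 0},{"slide": [0,0,0.1],"turn": 0},{"slide": [0,0,0.1],"turn": 0},{"slide": [0,0,0.2],"turn": 0},{"slide": [0,0,0.2],"turn": 0},{"slide": [0,0,0.2],"turn": 0},{"slide": [0,0,0.2],"turn": 0},{"slide": [0,0,0.2],"turn": 0},{"slide": [0,0,0.2],"turn": 0},{"slide": [0,-0.2,0.06],"turn": 0},{"slide": [0,-0.2,0],"turn": 0},{"slide": [0,0,0],"turn": 0},{"slide": [0,0,0],"turn": 0},{"slide": [0,0,0],"turn": 0}], "gripper": -0.2}}

```text
t: 10.58
eef_pos: [0.4978, 0.034, 0.245]
tool_rot: [[0.052, 0.999, -0.0], [0.999, -0.052, 0.0], [0.0, -0.0, -1.0]]
contact_force: [0.2, -0.1, -0.4]
width: 0.0374
grip_force: 0.0
```

```bash
python3 snap.py w4; python3 - <<'E'
from fit import *
o,c=pickle.load(open("w4.pkl","rb"));V=wview(c,o)
im=c["pixels"][:,:,::-1].copy()
D=np.array([.496,.0495,0]);R=Rz(-.053)
P=np.array([[p[0],p[1]+.045,p[2]+.014] for p in clip(.009)])@R.T+D
im=cv2.resize(im,None,fx=4,fy=4,interpolation=cv2.INTER_CUBIC)
cv2.polylines(im,[np.int32(proj(c,P,V)*4+2)],True,(0,0,255),1)
cv2.imwrite("pics/w4c.png",im[200:800,900:1700])
E
```

```text
10.5833 [0.4978 0.034  0.245 ] -0.05240746894368029 [ 0.02 -0.28  1.77  0.    1.65  0.07] 64.67348415388587 [[-0.0, -0.969, -0.245, 0.068], [1.0, -0.0, -0.0, -0.0], [0.0, -0.245, 0.969, -0.165], [0.0, 0.0, 0.0, 1.0]]
```

View pics/w4c.png

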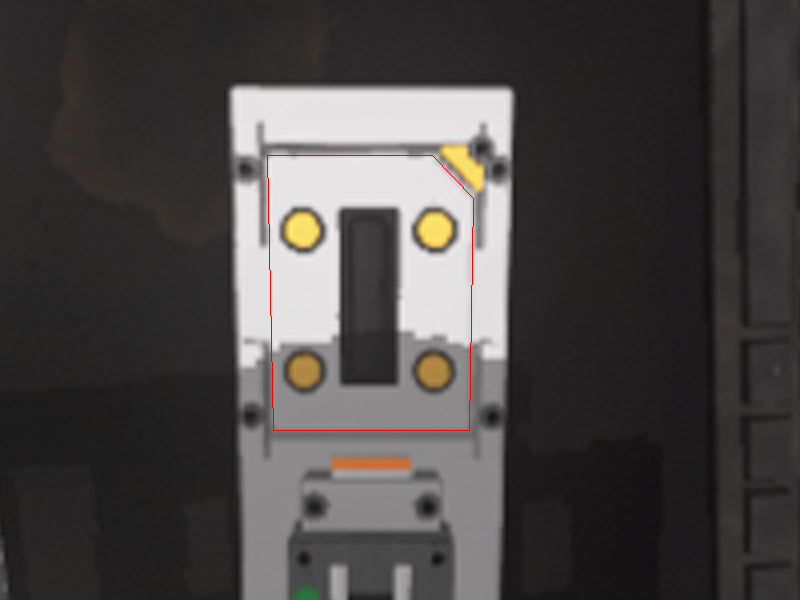

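The picture shows the carrier lying flush in the pocket, with the clipped corner at the brass at (460,165) and its outline matching the model. Next I check the lever's geometry against w1.

```bash
python3 - <<'E'
from fit import *
o,c=pickle.load(open("w1.pkl","rb"));V=wview(c,o)
D=np.array([.496,.0495,0]);R=Rz(-.053);piv=np.array([0,-.06,.026])
def L(r,a,x=0): return R@(piv+[x,r*np.sin(a-.47),r*np.cos(a-.47)])+D
for a in(0,.13): print(a,"knob px",proj(c,L(.126,a),V).round(1),"ring",proj(c,L(.094,a),V).round(1))
g=c["pixels"].max(2);hsv=cv2.cvtColor(c["pixels"],cv2.COLOR_RGB2HSV)
m=cv2.inRange(hsv,(18,150,60),(32,255,255));m[:200]=0;m[275:]=0;m[:,:330]=0;m[:,400:]=0
print("yellow bbox",cv2.boundingRect(m))
im=cv2.resize(c["pixels"][200:280,310:430,::-1],None,fx=6,fy=6,interpolation=cv2.INTER_CUBIC)
for a,col in((0,(0,0,255)),(.13,(255,0,0))):
    for r,rad in((.126,.016),(.094,.017),(.078,.012)):
        u=(proj(c,L(r,a),V)[0]-[310,200])*6+3; rr=np.linalg.norm(proj(c,L(r,a,rad),V)[0]-proj(c,L(r,a),V)[0])*6
        cv2.circle(im,tuple(int(v) for v in u),int(rr),col,1)
cv2.imwrite("pics/lev.png",im)
for a in(0,.1,.2,.3,.47,.6,.75,.9,.94): print(a,(L(.086 if a==0 else .0985,a)-[0,0,.019]).round(4))
E
```

```text
0 knob px [[368.9 265.9]] ring [[362.3 245.1]]
0.13 knob px [[366.2 256.9]] ring [[360.3 238.5]]
yellow bbox (343, 210, 32, 45)
0 [ 0.4908 -0.0493  0.0837]
0.1 [ 0.4909 -0.046   0.0988]
0.2 [ 0.4914 -0.0367  0.1019]
0.3 [ 0.4919 -0.0271  0.1041]
0.47 [ 0.4928 -0.0104  0.1055]
0.6 [0.4935 0.0023 0.1047]
0.75 [0.4943 0.0168 0.1017]
0.9 [0.495  0.0306 0.0965]
0.94 [0.4952 0.0341 0.0948]
```

View pics/lev.png

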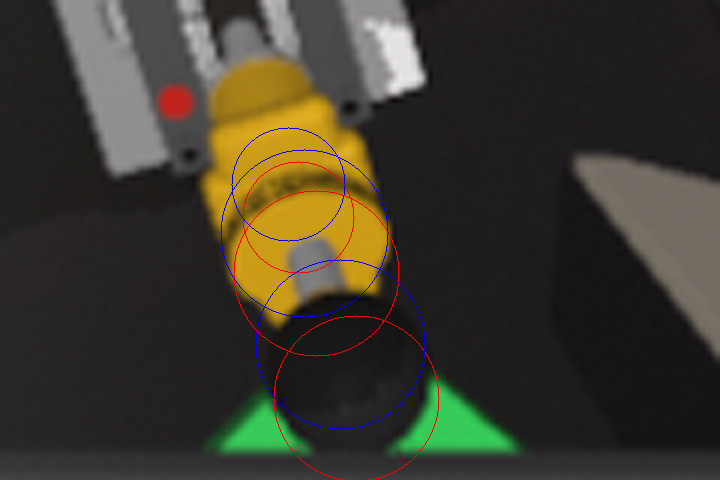

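The picture shows the lever open at about 0.07 rad: the knob centre is at crop (352,372), between the two model circles, and the sideways position agrees. I'll grip the collar's plate and ring across the hinge direction, lift along the stem, then swing.

Request:
{"fn": "carry_out", "kwargs": {"moves": [{"slide": [-0.015,-0.173,0],"turn": 0},{"slide": [-0.015,-0.173,0],"turn": 0},{"slide": [-0.015,-0.173,0],"turn": 0},{"slide": [0,0,0],"turn": 0},{"slide": [0,0,0],"turn": 0},{"slide": [0,0,0],"turn": 0},{"slide": [0,0,-0.2],"turn": 0},{"slide": [0,0,-0.2],"turn": 0},{"slide": [0,0,-0.2],"turn": 0},{"slide": [0,0,-0.15],"turn": 0},{"slide": [0,0,-0.15],"turn": 0},{"slide": [0,0,-0.1],"turn": 0},{"slide": [0,0,-0.06],"turn": 0},{"slide": [0,0,0],"turn": 0},{"slide": [0,0,0],"turn": 0},{"slide": [0,0,0],"turn": 0}], "gripper": 1}}

```text
t: 11.97
eef_pos: [0.4918, -0.0437, 0.0874]
tool_rot: [[0.051, 0.999, 0.001], [0.999, -0.051, -0.0], [-0.0, 0.001, -1.0]]
contact_force: [-0.8, -0.1, 0.5]
width: 0.0927
grip_force: 0.0
```

Slight correction, then close.

Request:
{"fn": "carry_out", "kwargs": {"moves": [{"slide": [-0.004,0,-0.004],"turn": 0},{"slide": [0,0,0],"turn": 0},{"slide": [0,0,0],"turn": 0},{"slide": [0,0,0],"turn": 0},{"slide": [0,0,0],"turn": 0},{"slide": [0,0,0],"turn": 0},{"slide": [0,0,0],"turn": 0},{"slide": [0,0,0],"turn": 0},{"slide": [0,0,0],"turn": 0},{"slide": [0,0,0],"turn": 0},{"slide": [0,0,0],"turn": 0},{"slide": [0,0,0],"turn": 0},{"slide": [0,0,0],"turn": 0},{"slide": [0,0,0],"turn": 0}], "gripper": -1, "newtons": 30}}

```text
t: 13.13
eef_pos: [0.4909, -0.0441, 0.0857]
tool_rot: [[0.052, 0.999, 0.001], [0.999, -0.052, -0.0], [-0.0, 0.001, -1.0]]
contact_force: [4.5, -0.5, -0.9]
width: 0.0334
grip_force: 30.0
```

Request:
{"fn": "carry_out", "kwargs": {"moves": [{"slide": [0,-0.009,0.021],"turn": 0},{"slide": [0,-0.009,0.021],"turn": 0},{"slide": [0,-0.009,0.021],"turn": 0},{"slide": [0,-0.008,0.02],"turn": 0},{"slide": [0,0,0],"turn": 0},{"slide": [0,0,0],"turn": 0},{"slide": [0,0,0],"turn": 0}]}}

```text
t: 13.72
eef_pos: [0.4906, -0.0492, 0.0977]
tool_rot: [[0.052, 0.999, 0.0], [0.999, -0.052, 0.0], [0.0, 0.0, -1.0]]
contact_force: [5.5, 0.3, -4.9]
width: 0.0338
grip_force: 30.0
```

Request:
{"fn": "carry_out", "kwargs": {"moves": [{"slide": [0.003,0.032,0.012],"turn": 0},{"slide": [0.003,0.032,0.012],"turn": 0},{"slide": [0.003,0.064,0.016],"turn": 0},{"slide": [0.003,0.065,0.01],"turn": 0},{"slide": [0.003,0.066,0.003],"turn": 0},{"slide": [0,0,0],"turn": 0},{"slide": [0,0,0],"turn": 0},{"slide": [0,0,0],"turn": 0}]}}

```text
t: 14.38
eef_pos: [0.4928, -0.0103, 0.1057]
tool_rot: [[0.051, 0.999, 0.0], [0.999, -0.051, 0.0], [0.0, -0.0, -1.0]]
contact_force: [5.4, 1.6, -4.5]
width: 0.0339
grip_force: 30.0
```

Upright, collar still up. Continue.

Request:
{"fn": "carry_out", "kwargs": {"moves": [{"slide": [0.003,0.066,-0.003],"turn": 0},{"slide": [0.003,0.065,-0.01],"turn": 0},{"slide": [0.003,0.064,-0.016],"turn": 0},{"slide": [0.003,0.061,-0.023],"turn": 0},{"slide": [0.002,0.042,-0.019],"turn": 0},{"slide": [0,0,0],"turn": 0},{"slide": [0,0,0],"turn": 0},{"slide": [0,0,0],"turn": 0}]}}

```text
t: 15.05
eef_pos: [0.4951, 0.034, 0.0951]
tool_rot: [[0.052, 0.999, 0.001], [0.999, -0.052, -0.0], [-0.0, 0.001, -1.0]]
contact_force: [6.6, -1.1, -4.4]
width: 0.0338
grip_force: 30.0
```

Request:
{"fn": "carry_out", "kwargs": {"moves": [{"slide": [0,-0.01,-0.02],"turn": 0},{"slide": [0,-0.01,-0.02],"turn": 0},{"slide": [0,-0.01,-0.02],"turn": 0},{"slide": [0,-0.008,-0.018],"turn": 0},{"slide": [0,0,0],"turn": 0},{"slide": [0,0,0],"turn": 0},{"slide": [0,0,0],"turn": 0}]}}

```text
t: 15.63
eef_pos: [0.4955, 0.0294, 0.0855]
tool_rot: [[0.052, 0.999, 0.002], [0.999, -0.052, 0.002], [0.002, 0.002, -1.0]]
contact_force: [-4.1, 10.4, 18.5]
width: 0.0339
grip_force: 30.0
```

Request:
{"fn": "carry_out", "kwargs": {"moves": [{"slide": [0,0,0],"turn": 0},{"slide": [0,0,0],"turn": 0},{"slide": [0,0,0],"turn": 0},{"slide": [0,0,0],"turn": 0},{"slide": [0,0,0],"turn": 0},{"slide": [0,0,0],"turn": 0},{"slide": [0,0,0],"turn": 0},{"slide": [0,0,0],"turn": 0},{"slide": [0,0,0.1],"turn": 0},{"slide": [0,0,0.2],"turn": 0},{"slide": [0,0,0.2],"turn": 0},{"slide": [0,0,0.2],"turn": 0},{"slide": [0,0,0.2],"turn": 0},{"slide": [0,0,0.2],"turn": 0},{"slide": [0,-0.2,0.1],"turn": 0},{"slide": [0,-0.2,0],"turn": 0},{"slide": [0,0,0],"turn": 0},{"slide": [0,0,0],"turn": 0},{"slide": [0,0,0],"turn": 0}], "gripper": 1}}

```text
t: 17.22
eef_pos: [0.4948, -0.0313, 0.2633]
tool_rot: [[0.052, 0.999, -0.0], [0.999, -0.052, 0.0], [0.0, -0.0, -1.0]]
contact_force: [-0.4, 0.6, -0.0]
width: 0.093
grip_force: 0.0
```

```bash
python3 snap.py w5; python3 - <<'E'
from fit import *
o,c=pickle.load(open("w5.pkl","rb"));V=wview(c,o)
D=np.array([.496,.0495,0]);R=Rz(-.053);piv=np.array([0,-.06,.026])
def L(r,a,x=0,y=0): 
    s,k=np.sin(a-.47),np.cos(a-.47); return R@(piv+[x,r*s+y*k,r*k-y*s])+D
im=cv2.resize(c["pixels"][50:250,200:440,::-1],None,fx=3,fy=3,interpolation=cv2.INTER_CUBIC)
for r,col in((.086,(0,0,255)),(.101,(255,0,0))):   # ears' top if down / up, a=.94
    Q=np.array([L(r,.94,x,y) for x,y in((-.013,-.03),(.013,-.03),(.013,.03),(-.013,.03))])
    cv2.polylines(im,[np.int32((proj(c,Q,V)-[200,50])*3+1)],True,col,1)
u=(proj(c,L(.126,.94),V)[0]-[200,50])*3; cv2.circle(im,tuple(int(v) for v in u),6,(0,255,0),1)
cv2.imwrite("pics/end.png",im)
E
```

```text
17.2167 [ 0.4948 -0.0313  0.2633] -0.05235714421087952 [-0.11 -0.29  1.75  0.    1.68 -0.06] 64.67348415388587 [[-0.0, -0.969, -0.245, 0.068], [1.0, -0.0, -0.0, -0.0], [0.0, -0.245, 0.969, -0.165], [0.0, 0.0, 0.0, 1.0]]
```

View pics/end.png

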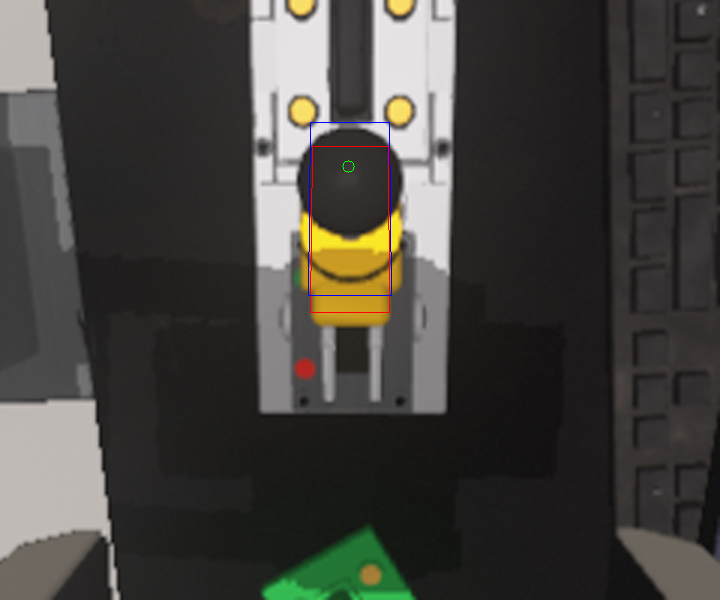

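```bash
python3 - <<'E'
from fit import *
o,c=pickle.load(open("w5.pkl","rb"));V=wview(c,o)
D=np.array([.496,.0495,0]);R=Rz(-.053);piv=np.array([0,-.06,.026])
def L(r,a,x=0,y=0):
    s,k=np.sin(a-.47),np.cos(a-.47); return R@(piv+[x,r*s+y*k,r*k-y*s])+D
cr=lambda p:((proj(c,p,V)[0]-[200,50])*3+1).round(0)
for y in(-.105,): print("dock rear edge",cr(R@[.0,y,.014]+D),cr(R@[-.042,y,.014]+D))
for a in(.80,.85,.88,.91,.94):
    print(a,"knob",cr(L(.126,a)),*[("lift",l,"ear rear top/bot",cr(L(.086+l,a,0,-.03))[1],cr(L(.078+l,a,0,-.03))[1],"ring rear top",cr(L(.094+l,a,0,-.017))[1],"plate side rear",cr(L(.086+l,a,.017,-.017))[1]) for l in(0,.005,.010)])
E
```

```text
dock rear edge [352. 415.] [259. 415.]
0.8 knob [349. 225.] ('lift', 0, 'ear rear top/bot', np.float64(351.0), np.float64(355.0), 'ring rear top', np.float64(307.0), 'plate side rear', np.float64(312.0)) ('lift', 0.005, 'ear rear top/bot', np.float64(348.0), np.float64(353.0), 'ring rear top', np.float64(303.0), 'plate side rear', np.float64(309.0)) ('lift', 0.01, 'ear rear top/bot', np.float64(346.0), np.float64(350.0), 'ring rear top', np.float64(300.0), 'plate side rear', np.float64(306.0))
0.85 knob [349. 204.] ('lift', 0, 'ear rear top/bot', np.float64(337.0), np.float64(343.0), 'ring rear top', np.float64(292.0), 'plate side rear', np.float64(299.0)) ('lift', 0.005, 'ear rear top/bot', np.float64(334.0), np.float64(340.0), 'ring rear top', np.float64(288.0), 'plate side rear', np.float64(295.0)) ('lift', 0.01, 'ear rear top/bot', np.float64(330.0), np.float64(336.0), 'ring rear top', np.float64(283.0), 'plate side rear', np.float64(290.0))
0.88 knob [349. 192.] ('lift', 0, 'ear rear top/bot', np.float64(329.0), np.float64(336.0), 'ring rear top', np.float64(283.0), 'plate side 
[... 542 characters left out ...]
np.float64(324.0), 'ring rear top', np.float64(269.0), 'plate side rear', np.float64(278.0)) ('lift', 0.01, 'ear rear top/bot', np.float64(311.0), np.float64(319.0), 'ring rear top', np.float64(263.0), 'plate side rear', np.float64(272.0))
0.94 knob [349. 168.] ('lift', 0, 'ear rear top/bot', np.float64(312.0), np.float64(321.0), 'ring rear top', np.float64(266.0), 'plate side rear', np.float64(275.0)) ('lift', 0.005, 'ear rear top/bot', np.float64(307.0), np.float64(316.0), 'ring rear top', np.float64(259.0), 'plate side rear', np.float64(269.0)) ('lift', 0.01, 'ear rear top/bot', np.float64(301.0), np.float64(310.0), 'ring rear top', np.float64(253.0), 'plate side rear', np.float64(263.0))
```

The picture shows the lever over on the pocket side (knob at (350,182), about 0.90 rad). The collar looks down, but with little certainty. A view from further back will show the knob-to-ring gap.

Request:
{"fn": "carry_out", "kwargs": {"moves": [{"slide": [0,-0.15,0],"turn": 0},{"slide": [0,-0.15,0],"turn": 0},{"slide": [0,-0.15,0],"turn": 0},{"slide": [0,0,0],"turn": 0},{"slide": [0,0,0],"turn": 0},{"slide": [0,0,0],"turn": 0}]}}

```text
t: 17.77
eef_pos: [0.4949, -0.0981, 0.2634]
tool_rot: [[0.051, 0.999, -0.0], [0.999, -0.051, 0.0], [0.0, -0.0, -1.0]]
contact_force: [0.1, -0.5, -0.7]
width: 0.0931
grip_force: 0.0
```

```bash
python3 snap.py w6; python3 - <<'E'
from fit import *
o,c=pickle.load(open("w6.pkl","rb"));V=wview(c,o)
D=np.array([.496,.0495,0]);R=Rz(-.053);piv=np.array([0,-.06,.026])
def L(r,a,x=0,y=0):
    s,k=np.sin(a-.47),np.cos(a-.47); return R@(piv+[x,r*s+y*k,r*k-y*s])+D
u0,v0=proj(c,L(.09,.9),V)[0].astype(int);x0,y0=u0-50,max(v0-45,0)
I=lambda P:np.int32((proj(c,P,V)-[x0,y0])*6+3)
base=cv2.resize(c["pixels"][y0:y0+98,x0:x0+65,::-1],None,fx=6,fy=6,interpolation=cv2.INTER_CUBIC)
base=cv2.resize(c["pixels"][y0:y0+98,x0+17:x0+83,::-1],None,fx=6,fy=6,interpolation=cv2.INTER_CUBIC);x0+=17
t=np.linspace(0,2*np.pi,40);out=[base]
im=base.copy();a=.903
for l,col in((0,(0,0,255)),(.01,(255,0,0))):
    cv2.polylines(im,[I(np.array([L(.094+l,a,.017*np.cos(s),.017*np.sin(s)) for s in t]))],True,col,1)
    cv2.polylines(im,[I(np.array([L(.086+l,a,x,y) for x,y in((-.013,-.03),(.013,-.03),(.013,.03),(-.013,.03))]))],True,col,1)
k=I(L(.126,a)[None])[0];cv2.circle(im,tuple(int(v) for v in k),5,(0,255,0),1)
cv2.polylines(im,[I(np.array([R@[x,-.105,.014]+D for x in(-.042,.042)]))],False,(0,255,0),1)
cv2.imwrite("pics/end2.png",np.hstack([base,im])[:600,:800])
E
```

```text
17.7667 [ 0.4949 -0.0981  0.2634] -0.05132011917361008 [-0.25 -0.27  1.73  0.    1.68 -0.2 ] 64.67348415388587 [[-0.0, -0.969, -0.245, 0.068], [1.0, -0.0, -0.0, -0.0], [0.0, -0.245, 0.969, -0.165], [0.0, 0.0, 0.0, 1.0]]
```

View pics/end2.png

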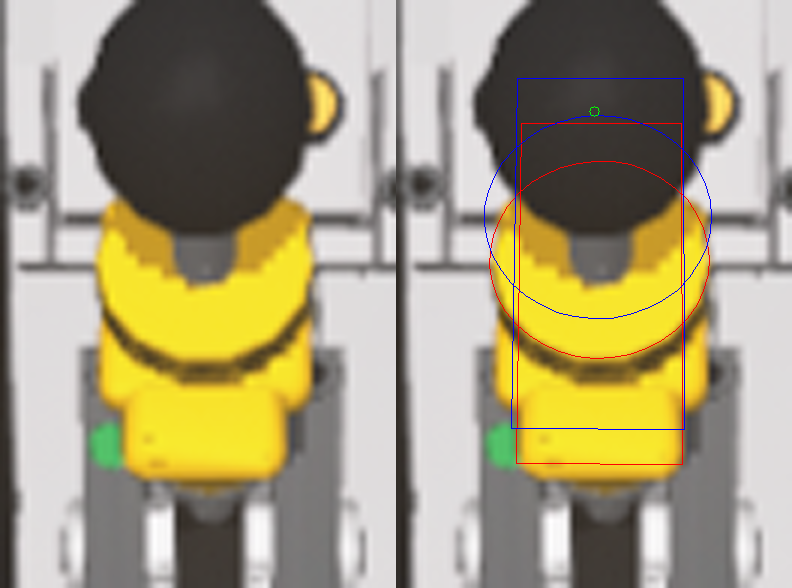

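The ring's edge lies on the red outline (collar down, lower rim at about (600,358)) and far from the blue one, which marks a 10 mm lift. The stem also shows in the knob-to-ring gap. The collar is down, the lever is locked at about 0.90 rad, and the gripper is clear.

```bash
python3 -c "
from cell import env
print(env.job_done())"
```

```text
the job is handed in; nothing more can be done
None
```

The job is handed in, with no verdict returned: the carrier sits flush in the pocket (last checked closely before locking), the lever is locked at about 0.90 rad with the collar down, and the gripper is clear; I steered around the bystanders but did not re-check them.

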